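# Sort mixed-up dough paddles by trying them on the food processor

## Robot

A 6-joint arm with a two-finger parallel gripper is mounted at the origin on a cart in front of the work surface, level with it; the furniture and walls round the work are solid. World frame = base frame: x ahead of the robot, y to its left, z up, the work surface at z = 0. Lengths are in mm, angles in rad, forces in N, time in s.
With the tool pointing down it reaches from about 275 to 825 mm from the base axis. Payload 4.9 kg.
Tool frame: the origin (TCP) lies at the very end of the fingers, on their centre line; the grasp point (between the pads) lies 19 mm behind it; z points along the fingers, y is the direction in which the jaws open and shut (so a half turn about z gives the same grasp; the last joint's range is limited). The gripper opens to 85 mm and grips with 20 to 120 N. Pads are 22 mm wide; open, the fingers measure 114 mm over their backs; the gripper's body (76 mm by 85 mm) begins 54 mm behind the grasp point. The pads swing forward as they close: fully open they stand 13 mm farther back than shut.
Start: joints at [-1.329, 0.326, -0.193, 1.052, 0, 1.437], TCP at [201.872, -511.631, 231.281] pointing down, gripper open.
Joint ranges: [-2.65, 2.65], [-0.97, 1.79], [-1.3, 1.35], [-1.93, 2.1], [-1.47, 1.37], [-3.14, 3.14]. Speed limits (rad/s): [2.57, 2.57, 3.14, 3.14, 3.14, 3.14].

## Interface

Orientations are given as [roll, pitch, yaw] about the fixed x, y, z axes, in that order (R = Rz(yaw) Ry(pitch) Rx(roll)).
In Python, from bench import bot, solve_ik, imaging gives the robot as it stands. Calls block until the motion is done:
- bot.move_ptp(position, orientation): joint-space move of the TCP to a pose.
- bot.movel(position, rot=None, max_speed=150, threshold=None): straight line of the TCP; rot=None keeps the orientation; max_speed is the mean speed in mm/s. With threshold (N) it stops when the force on the tool has changed by that much, and returns True; else False.
- bot.move_j(angles): joint-space move.
- bot.grip(opening, effort=None): opening from 0.0 (shut) to 1.0 (fully open); effort is the grip in N (None keeps the last); returns when the fingers have stopped.
- bot.dwell(seconds).
- solve_ik(position, orientation): joint angles nearest the present ones, or None.
- bot.get_state(): the state.
- imaging.capture(name): name is "scene" or "top" or "wrist"; returns the picture (480x640x3 uint8, blue, green, red); there is no depth.
- imaging.camera_model(name): a dict with "K" (3x3 intrinsics, pixels), "position" and "rotation" of the camera in the world. Camera axes: x right, y up, looking along -z (the intrinsics and any distortion apply to the point x, -y, -z); pixel columns grow to the right and rows downward; lengths in mm; the calibration is good to about 2 mm. A picture is of the moment at which its call begins: read the wrist's pose just before it. camera_model takes no time and is no camera call; for the wrist camera it gives the pose at the moment of the call.
A pose or a line that the arm cannot do raises bot.IKError and nothing moves.
- bot.sign_off(): hands the job in, once; it reports no verdict.
The state is a dict: "t": time; "qpos": joint angles; "joint_velocities": joint speeds; "effort": joint torques, N m; "tcp_pos": TCP position; "orientation": TCP orientation; "contact_force": force on the tool from outside, world axes, zero at the start; "wrist_torque": the same for the moment, N m; "opening": opening from 0.0 (shut) to 1.0 (fully open).
Only numpy, scipy, OpenCV 4.12 (cv2) and the standard library are available. Lean on these libraries where they do the work, as an engineer would, in place of code of your own. Each camera call takes 0.05 s, during which the arm holds its last target.

## Task

The dough paddles of two food processors got mixed up and look the same from outside; I don't know which of these, if any, belong to this machine. Take them one at a time: slide the paddle straight down over the machine's spindle as far as it will go without forcing it, lift it off again and put it away before touching the next. A paddle that goes right down onto the deck goes into the shallow metal tray, one that sticks partway goes into the cardboard box, each standing upright, and leave the other things on the worktop where they are.

Things in the scene. Friction and masses are not known exactly. Their poses are not given: they have to be found in the camera images.
- paddle_a: Grey dough paddle: upright round hub 30 mm across, 82 mm tall, solid above 58 mm; collar 36 mm across over the lowest 18 mm with two stubs, 17 mm tall, 8 mm thick, out to 36 mm from the axis along its x and -x, slim ribs to 38 mm up. A 58 mm deep bore, open below, is 23 mm wide (fits) or 15 mm (sticks): found only by trying. About 60 g. Origin: on the axis at the underside; z up the axis.
- paddle_b: The other grey dough paddle, the same outside in all sizes, same origin and axes. Its bore, too, may be 23 or 15 mm and is found only by trying. Both stand upright on the worktop at the start.
- machine: White round motor base of a small food processor, 121 mm across, 78 mm tall to its flat grey deck, bowl taken off; fixed. Origin: centre of its underside, z up, switch towards its -x. Mind the wall cabinets over the worktop: from 0.43 m up, to the right of y = 0.34 m, they reach forward to x = 0.59 m, their door handles to x = 0.55 m, so keep the wrist clear: travel low and pulled back.
- seat (a point): Centre of the deck, 78 mm above the worktop, z up. The fixed steel spindle rises from it: 20 mm across for 35 mm, then a shoulder, then a 12 mm pilot up to 55 mm above the deck. A paddle that fits goes down till its underside lies on the deck; one that does not stops with its underside on the shoulder, 35 mm above the deck. Nothing else on the deck stands higher than it.
- tray_floor (a point): Centre of the inner floor (3 mm above the worktop) of the shallow metal tray, fixed: outside 120 mm along its x, 110 mm along its y, 22 mm tall, walls 3 mm. Its z is up.
- carton_floor (a point): Centre of the inner floor (3 mm above the worktop) of the open cardboard box, fixed: outside 120 mm along its x, 110 mm along its y, 55 mm tall, walls 3 mm, flaps folded down outside. Its z is up.
- salt: Salt shaker, 44 mm across, 90 mm tall, loose bystander. Origin: centre of its underside.
- spice: Spice jar, 42 mm across, 96 mm tall, loose bystander. Origin: centre of its underside.
- timer: Kitchen timer, 64 mm across, 47 mm tall, loose bystander. Origin: centre of its underside.
- spoon: Teaspoon lying on the worktop, 130 mm long, loose bystander. Origin: its underside, mid-length.

How it is judged (in metres and radians):
On the way, in this order (a step that is already met when the one before it is completed fails the run):
1. one of the paddles has been slid onto the spindle as far as it goes (onto the deck, or onto the shoulder), the other still untouched (((horizontal distance between paddle_b and seat below 0.005 m and z of paddle_b in the frame of seat between -0.004 and 0.006 m and angle between paddle_b's own z axis and vertical below 0.1 rad and distance of paddle_a from where it was at the start of the episode below 0.05 m) or (horizontal distance between paddle_a and seat below 0.005 m and z of paddle_a in the frame of seat between 0.031 and 0.04 m and angle between paddle_a's own z axis and vertical below 0.1 rad and distance of paddle_b from where it was at the start of the episode below 0.05 m))), for 0.1 s.
2. that paddle stands in its right container, the other still where it stood (((horizontal distance between paddle_b and tray_floor below 0.055 m and z of paddle_b in the frame of tray_floor between -0.004 and 0.008 m and angle between paddle_b's own z axis and vertical below 0.15 rad and distance of paddle_a from where it was at the start of the episode below 0.05 m) or (horizontal distance between paddle_a and carton_floor below 0.055 m and z of paddle_a in the frame of carton_floor between -0.004 and 0.008 m and angle between paddle_a's own z axis and vertical below 0.15 rad and distance of paddle_b from where it was at the start of the episode below 0.05 m))), for 0.1 s.
3. the second paddle has been slid onto the spindle as far as it goes, the first still in its container (((horizontal distance between paddle_b and seat below 0.005 m and z of paddle_b in the frame of seat between -0.004 and 0.006 m and angle between paddle_b's own z axis and vertical below 0.1 rad and horizontal distance between paddle_a and carton_floor below 0.055 m and z of paddle_a in the frame of carton_floor between -0.004 and 0.008 m and angle between paddle_a's own z axis and vertical below 0.15 rad) or (horizontal distance between paddle_a and seat below 0.005 m and z of paddle_a in the frame of seat between 0.031 and 0.04 m and angle between paddle_a's own z axis and vertical below 0.1 rad and horizontal distance between paddle_b and tray_floor below 0.055 m and z of paddle_b in the frame of tray_floor between -0.004 and 0.008 m and angle between paddle_b's own z axis and vertical below 0.15 rad))), for 0.1 s.
At the end, for the whole second after the job is handed in: The paddle that went down onto the deck (within 6 mm) stands on the floor of the metal tray, the one that stuck 31 to 40 mm above the deck stands on the floor of the cardboard box, both within 55 mm of its centre, upright within 0.15 rad and at rest (under 0.02 m/s) (horizontal distance between paddle_b and tray_floor below 0.055 m and z of paddle_b in the frame of tray_floor between -0.004 and 0.008 m and angle between each of paddle_b, paddle_a's own z axis and vertical below 0.15 rad and horizontal distance between paddle_a and carton_floor below 0.055 m and z of paddle_a in the frame of carton_floor between -0.004 and 0.008 m and linear speed of each of paddle_a, paddle_b below 0.02 m/s); the robot touches nothing.
It fails at once if a paddle is forced onto the machine (over 40 N) (contact force between any of paddle_a, paddle_b and machine above 40 N).
It fails at once if a bystander is moved by more than 40 mm (distance of any of salt, spice, timer, spoon from where it was at the start of the episode above 0.04 m).
It also fails if it takes over 70 s, if anything falls off the work surface, if the arm or the gripper's body presses on something with over 40 N, if the wrist force passes 120 N, or if a joint passes its speed limit or range.

## Working session

There is one attempt and no reset: what is moved stays moved. The work goes in short steps, each a Python script; the robot and the scene stay as the last script left them, time stands still between calls to the robot, and variables do not carry over. Pictures are saved under pics/ and viewed, and the job is handed in when it is done.

```bash
ls; mkdir -p pics
python3 - <<'E'
from bench import bot, solve_ik, imaging
import cv2, numpy as np
np.set_printoptions(precision=4,suppress=True)
for n in ("scene","top","wrist"):
    m=imaging.camera_model(n); print(n,m)
    cv2.imwrite(f"pics/{n}0.png",imaging.capture(n))
s=bot.get_state(); print(s)
E
```

```text
pics
scene {'K': array([[575.561 ,   0.    , 320.4252],
       [  0.    , 575.561 , 233.1823],
       [  0.    ,   0.    ,   1.    ]]), 'position': array([ -16.6407,  709.4541, 1169.9222]), 'rotation': array([ 0.6685, -0.0183, -2.4415])}
top {'K': array([[448.5311,   0.    , 320.8599],
       [  0.    , 448.5311, 237.8124],
       [  0.    ,   0.    ,   1.    ]]), 'position': array([ 232.0799,  -80.9582, 1229.0503]), 'rotation': array([ 0.2657, -0.003 , -1.1673])}
wrist {'K': array([[406.1146,   0.    , 317.2357],
       [  0.    , 406.1146, 238.9921],
       [  0.    ,   0.    ,   1.    ]]), 'position': array([ 270.0324, -484.9752,  374.3995]), 'rotation': array([-0.2919,  0.0008, -1.1953])}
{'t': 0.15, 'qpos': array([-1.3292,  0.3268, -0.1933,  1.052 ,  0.    ,  1.4366]), 'joint_velocities': array([ 0.0019, -0.0022,  0.0013, -0.0007,  0.0011,  0.0001]), 'effort': array([ -0.0001, -44.3704,  26.2665,   0.0105,  -0.0002,  -0.    ]), 'tcp_pos': array([ 201.7511, -511.2122,  230.6901]), 'orientation': array([-3.1403, -0.0002,  0.3758]), 'contact_force': array([ 0.2361, -0.1865,  0.1185]), 'wrist_torque': array([ 0.0202,  0.0388, -0.0473]), 'opening': 1.0019995727394135}
```

View pics/scene0.png

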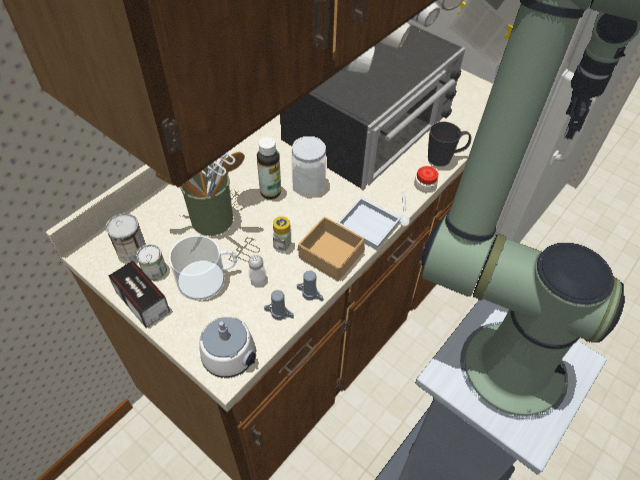

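View pics/top0.png

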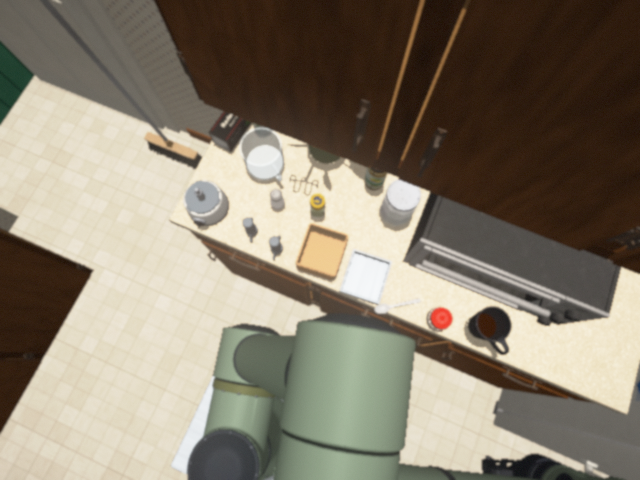

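View pics/wrist0.png

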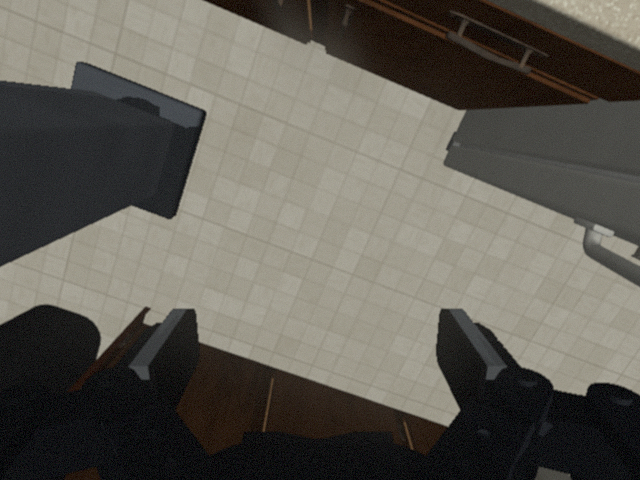

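The scene view shows the machine (228,345), paddles (278,303) and (310,285), box (332,248), tray (369,222), spoon, timer, salt and spice. The top view shows the same layout. I'll enlarge both and read points.

```bash
cat > h.py <<'E'
from bench import bot, solve_ik, imaging
import cv2, numpy as np
from scipy.spatial.transform import Rotation as R
np.set_printoptions(precision=2,suppress=True)
def P(m):
    Rc=R.from_euler('xyz',m['rotation']).as_matrix()@np.diag([1,-1,-1])
    return m['K']@np.hstack([Rc.T,(-Rc.T@m['position'])[:,None]]).astype(float)
def ray(m,uv):
    Rc=R.from_euler('xyz',m['rotation']).as_matrix()@np.diag([1,-1,-1])
    d=Rc@np.linalg.inv(m['K'])@np.array([uv[0],uv[1],1.]); return m['position'],d/np.linalg.norm(d)
def onz(m,uv,z):
    o,d=ray(m,uv); return o+d*(z-o[2])/d[2]
def proj(m,X):
    x=P(m)@np.append(X,1); return x[:2]/x[2]
def tri(obs):
    A=np.zeros((3,3));b=np.zeros(3)
    for m,uv in obs:
        o,d=ray(m,uv);Q=np.eye(3)-np.outer(d,d);A+=Q;b+=Q@o
    X=np.linalg.solve(A,b); return X,[np.linalg.norm(proj(m,X)-uv) for m,uv in obs]
def crop(img,u0,v0,w,h,s,fn):
    c=cv2.resize(img[v0:v0+h,u0:u0+w],None,fx=s,fy=s,interpolation=cv2.INTER_CUBIC)
    for i in range(0,w,10): cv2.line(c,(i*s,0),(i*s,4 if i%50 else 12),(0,0,255),1)
    for i in range(0,h,10): cv2.line(c,(0,i*s),(4 if i%50 else 12,i*s),(0,0,255),1)
    cv2.imwrite(fn,c)
E
python3 - <<'E'
from h import *
s=cv2.imread('pics/scene0.png');t=cv2.imread('pics/top0.png')
crop(s,190,190,200,150,4,'pics/s_a.png'); crop(t,170,170,200,140,4,'pics/t_a.png'); crop(s,190,260,150,120,5,'pics/s_b.png')
ms=imaging.camera_model('scene');mt=imaging.camera_model('top')
for n,a,b in (('mach',(223,326),(200,190)),('p1',(278,296),(248,222)),('p2',(309,277),(274,241)),('box',(332,248),(323,252)),('tray',(369,222),(366,277))):
    print(n,*tri([(ms,a),(mt,b)]))
E
```

```text
mach [503.52 379.13 115.65] [np.float64(1.6648145484572043), np.float64(1.3020505349573201)]
p1 [482.87 235.1   77.98] [np.float64(1.0255183023944068), np.float64(0.8502452095004113)]
p2 [464.04 149.96  75.03] [np.float64(0.5145191732245022), np.float64(0.44234350998233524)]
box [498.4   22.54  26.88] [np.float64(0.44756126068839935), np.float64(0.40354851407030995)]
tray [ 483.07 -112.05   16.53] [np.float64(0.12200149400086169), np.float64(0.11593912578470661)]
```

View pics/s_b.png

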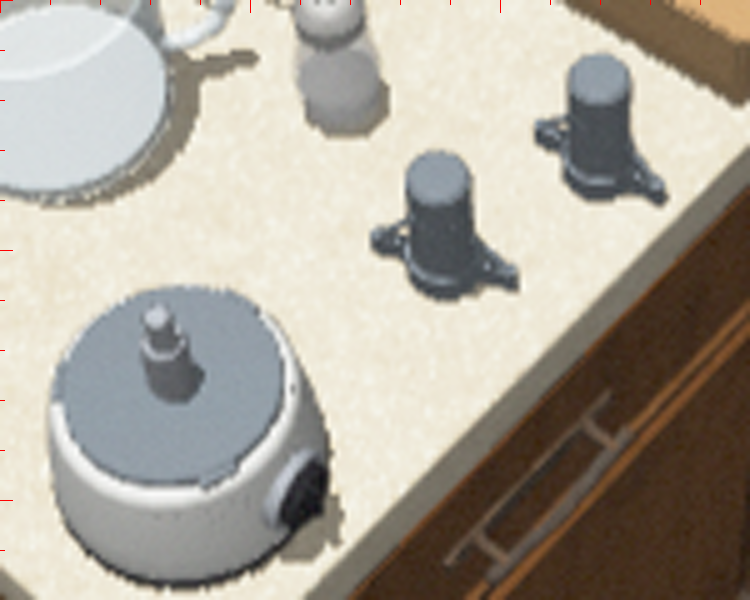

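View pics/s_a.png

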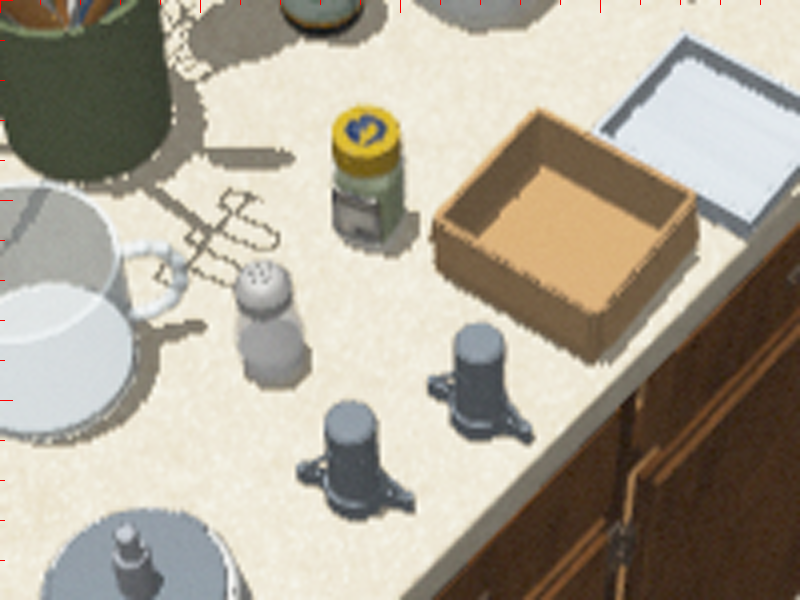

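View pics/t_a.png

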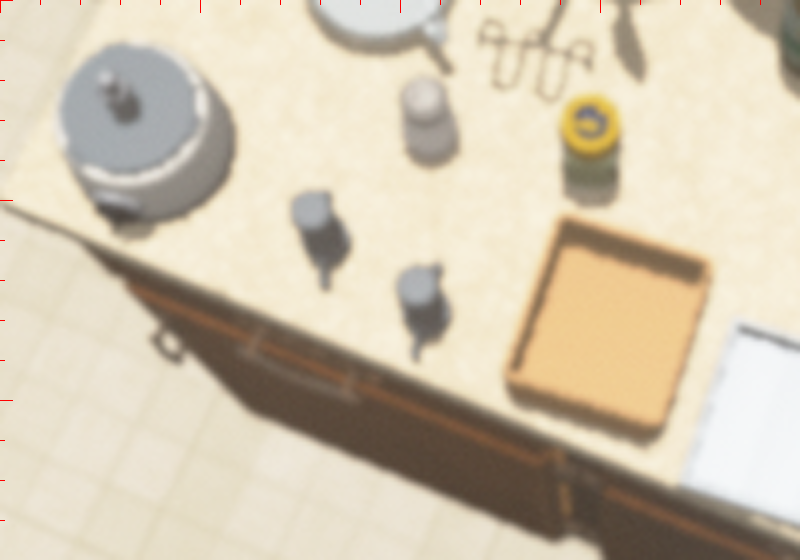

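Run:
```python
from h import *
ms=imaging.camera_model('scene');mt=imaging.camera_model('top')
for n,a,b in (('p1top',(277.6,295.6),(247.8,222.3)),('p2top',(310,276),(274.3,241.3)),('spTop',(221.2,323),(196.3,189.5)),('spBase',(225,337),(201.3,197)),
 ('boxFR',(325,217.5),(347.5,236.3)),('boxNR',(364.3,240),(335.5,277)),('boxFL',(299.3,245.5),(311.8,224.5)),('boxNL',(340,271.3),(297,263.8)),
 ('salt',(256,257),(275.7,194)),('spice',(281.5,222),(317.7,201))):
    print(n,*tri([(ms,a),(mt,b)]))
s=cv2.imread('pics/scene0.png');t=cv2.imread('pics/top0.png')
crop(s,330,150,110,110,5,'pics/s_c.png'); crop(t,330,240,110,90,6,'pics/t_c.png')
```

```text
p1top [482.62 235.28  79.22] [np.float64(0.5663828923049988), np.float64(0.4696302849633038)]
p2top [462.77 148.15  78.43] [np.float64(0.5810027931688506), np.float64(0.5002119625877837)]
spTop [499.09 382.06 134.43] [np.float64(0.2998771494703058), np.float64(0.23469879266173627)]
spBase [497.63 382.7   78.61] [np.float64(0.7923704548620343), np.float64(0.6144398287742002)]
boxFR [559.5  -23.63  54.7 ] [np.float64(0.12246333663206717), np.float64(0.11382302531565111)]
boxNR [444.28 -36.58  47.17] [np.float64(0.31430733148005247), np.float64(0.29105341717635974)]
boxFL [554.6   80.08  45.47] [np.float64(0.12364995013415456), np.float64(0.10976293251908162)]
boxNL [435.64  72.46  41.06] [np.float64(1.2707370501328221), np.float64(1.1198016299680982)]
salt [582.55 197.23  94.01] [np.float64(0.17034365523115153), np.float64(0.1456847527856302)]
spice [606.77  84.54  98.34] [np.float64(0.04610911538944491), np.float64(0.04155848968253141)]
```

View pics/s_c.png

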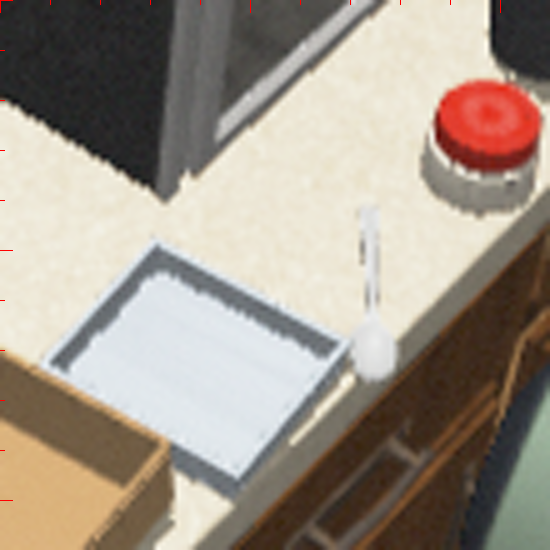

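View pics/t_c.png

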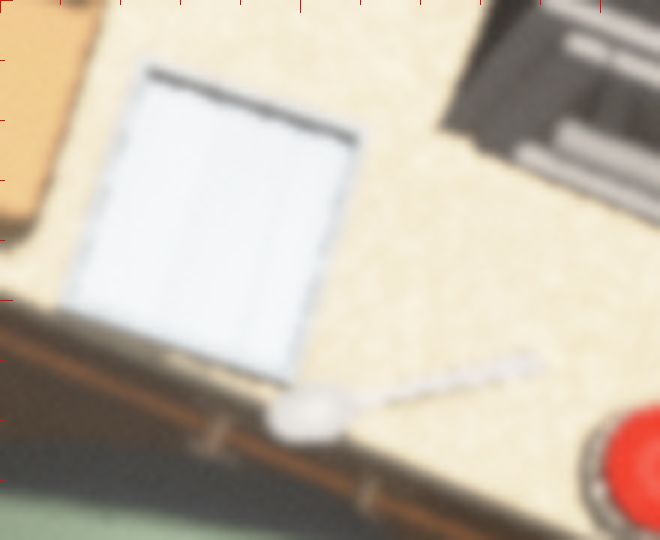

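Run:
```python
from h import *
ms=imaging.camera_model('scene');mt=imaging.camera_model('top')
A=[]
for n,a,b in (('FL',(339.6,222.4),(354.2,251)),('FR',(361.4,198.6),(390.3,262.5)),('NR',(400,219),(378.7,303.8)),('NL',(377.4,248.6),(340.3,291.3))):
    X,e=tri([(ms,a),(mt,b)]); A.append(X); print(n,X,e)
print('tray c',np.mean(A,0))
j=np.array(bot.get_state()['qpos'])
# reachability
for p in ((482,235,150),(430,300,190),(499,382,240),(499,382,190),(498,22,100),(485,-112,100)):
    for y in (0,1.57,-1.57,0.4,-.8): print(p,y,solve_ik(p,[3.1416,0,y]))
```

```text
FL [535.97 -55.14  25.06] [np.float64(0.15949654503010588), np.float64(0.14883140417733068)]
FR [ 544.96 -158.55   23.18] [np.float64(0.29857486539460343), np.float64(0.2904740441674182)]
NR [ 427.21 -170.4    20.24] [np.float64(0.41203188649701816), np.float64(0.4005852066542381)]
NL [419.39 -62.58   7.65] [np.float64(0.5741176364799134), np.float64(0.5315933113510373)]
tray c [ 481.88 -111.67   19.03]
(482, 235, 150) 0 [ 0.32  0.37 -0.35  0.85  0.   -2.83]
(482, 235, 150) 1.57 [ 0.32  0.37 -0.35  0.85  0.    1.89]
(482, 235, 150) -1.57 [ 0.32  0.37 -0.35  0.85 -0.   -1.26]
(482, 235, 150) 0.4 [ 0.32  0.37 -0.35  0.85  0.    3.06]
(482, 235, 150) -0.8 [ 0.32  0.37 -0.35  0.85  0.   -2.03]
(430, 300, 190) 0 [ 0.47  0.31 -0.33  0.93  0.   -2.67]
(430, 300, 190) 1.57 [ 0.47  0.31 -0.33  0.93  0.    2.04]
(430, 300, 190) -1.57 [ 0.47  0.31 -0.33  0.93 -0.   -1.1 ]
(430, 300, 190) 0.4 [ 0.47  0.31 -0.33  0.93  0.   -3.07]
(430, 300, 190) -0.8 [ 0.47  0.31 -0.33  0.93  0.   -1.87]
(499, 382, 240) 0 [ 0.54  0.47  0.05  1.15  0.   -2.61]
(499, 382, 240) 1.57 [0.54 0.47 0.05 1.15 0.   2.11]

[... 352 characters left out ...]
(499, 382, 190) 0.4 [ 0.54  0.5  -0.04  1.04  0.   -3.01]
(499, 382, 190) -0.8 [ 0.54  0.5  -0.04  1.04  0.   -1.81]
(498, 22, 100) 0 [-0.1   0.37 -0.51  0.7   0.    3.04]
(498, 22, 100) 1.57 [-0.1   0.37 -0.51  0.7  -0.    1.47]
(498, 22, 100) -1.57 [-0.1   0.37 -0.51  0.7   0.   -1.68]
(498, 22, 100) 0.4 [-0.1   0.37 -0.51  0.7   0.    2.64]
(498, 22, 100) -0.8 [-0.1   0.37 -0.51  0.7   0.   -2.45]
(485, -112, 100) 0 [-0.38  0.37 -0.51  0.69  0.    2.77]
(485, -112, 100) 1.57 [-0.38  0.37 -0.51  0.69 -0.    1.2 ]
(485, -112, 100) -1.57 [-0.38  0.37 -0.51  0.69  0.   -1.95]
(485, -112, 100) 0.4 [-0.38  0.37 -0.51  0.69  0.    2.37]
(485, -112, 100) -0.8 [-0.38  0.37 -0.51  0.69  0.   -2.72]
```

Run:
```python
from h import *
s=bot.get_state(); m=imaging.camera_model('wrist')
Rt=R.from_euler('xyz',s['orientation']).as_matrix(); Rc=R.from_euler('xyz',m['rotation']).as_matrix()
print('cam in tool',Rt.T@(m['position']-s['tcp_pos'])); print('R',Rt.T@Rc)
t=Rt.T@(m['position']-s['tcp_pos']); Rr=Rt.T@Rc
def cam(p,yaw):
    Rn=R.from_euler('xyz',[np.pi,0,yaw]).as_matrix()
    return dict(K=m['K'],position=np.array(p)+Rn@t,rotation=R.from_matrix(Rn@Rr).as_euler('xyz'))
for p,yaw in (((450,290,200),np.pi/2),((420,310,200),np.pi/2),((450,130,200),np.pi/2),((450,50,200),np.pi/2),((450,480,200),-np.pi/2)):
    c=cam(p,yaw); print(p,yaw,[proj(c,np.array(X)) for X in ((499,382,133),(499,382,78),(482.6,235.3,82),(462.8,148.2,82))])
ms=imaging.camera_model('scene'); print('oven corner',onz(ms,(363,190),0))
```

```text
cam in tool [  73.17    0.52 -143.79]
R [[-0.    0.96  0.29]
 [ 1.    0.   -0.  ]
 [-0.    0.29 -0.96]]
(450, 290, 200) 1.5707963267948966 [array([417.12,  76.2 ]), array([395.94,  84.8 ]), array([362.32, 305.44]), array([333.01, 408.48])]
(420, 310, 200) 1.5707963267948966 [array([474.52, 119.28]), array([441.96, 118.78]), array([402.98, 330.63]), array([371.  , 429.82])]
(450, 130, 200) 1.5707963267948966 [array([ 447.62, -387.41]), array([ 413.72, -256.61]), array([370.86,  60.43]), array([335.68, 204.32])]
(450, 50, 200) 1.5707963267948966 [array([ 471.14, -744.99]), array([ 426.02, -492.85]), array([ 376.48, -100.84]), array([337.39,  73.27])]
(450, 480, 200) -1.5707963267948966 [array([213.61,  62.81]), array([235.61,  74.32]), array([ 249.95, -244.49]), array([ 285.96, -505.52])]
oven corner [ 571.53 -204.32    0.  ]
```

Run:
```python
from h import *
import json
D=[np.pi,0,np.pi/2]
bot.move_ptp([150,-310,230],[np.pi,0,0.4]); print(bot.get_state()['t'])
bot.move_ptp([330,220,210],D); print(bot.get_state()['t'])
V=[]
for i,p in enumerate(([440,230,200],[440,345,200])):
    bot.movel(p,D,max_speed=200)
    m=imaging.camera_model('wrist'); im=imaging.capture('wrist'); cv2.imwrite(f'pics/w{i+1}.png',im)
    V.append({k:np.array(v).tolist() for k,v in m.items()}); s=bot.get_state(); print(s['t'],s['tcp_pos'],s['orientation'])
json.dump(V,open('v.json','w'))
```

```text
0.9917
3.0083
3.7667 [438.76 229.53 199.82] [-3.14  0.    1.57]
4.5417 [439.55 343.99 200.  ] [-3.14  0.    1.57]
```

```bash
ls pics
```

```text
s_a.png
s_b.png
s_c.png
scene0.png
t_a.png
t_c.png
top0.png
w1.png
w2.png
wrist0.png
```

View pics/w1.png

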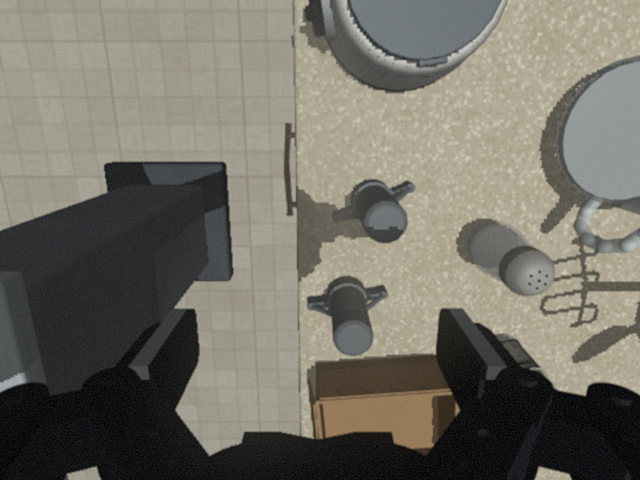

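View pics/w2.png

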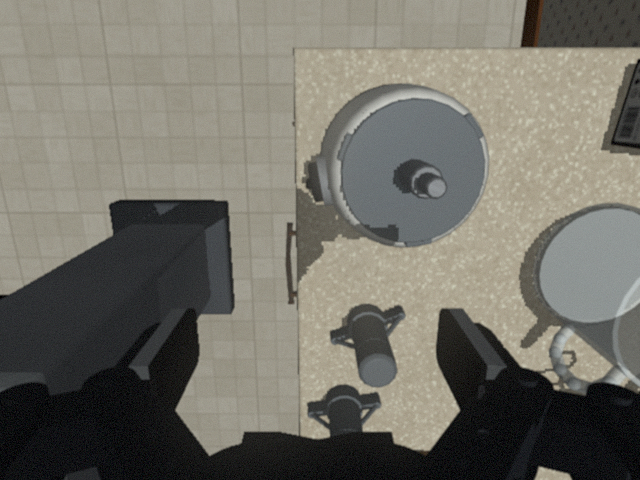

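View 1: p1 top near (384,221), p2 top (352,337). View 2: spindle tip (436,186), p1 top (377,370). Crops for precision.

Run:
```python
from h import *
a=cv2.imread('pics/w1.png');b=cv2.imread('pics/w2.png')
x=np.hstack([cv2.resize(i[v:v+100,u:u+100],(400,400),interpolation=cv2.INTER_CUBIC) for i,u,v in ((a,335,170),(b,390,140))])
y=np.hstack([cv2.resize(i[v:v+50,u:u+100],(400,200),interpolation=cv2.INTER_CUBIC) for i,u,v in ((a,305,310),(b,335,345))])
cv2.imwrite('pics/wc.png',np.vstack([x,y]))
```

```text
(no output)
```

View pics/wc.png

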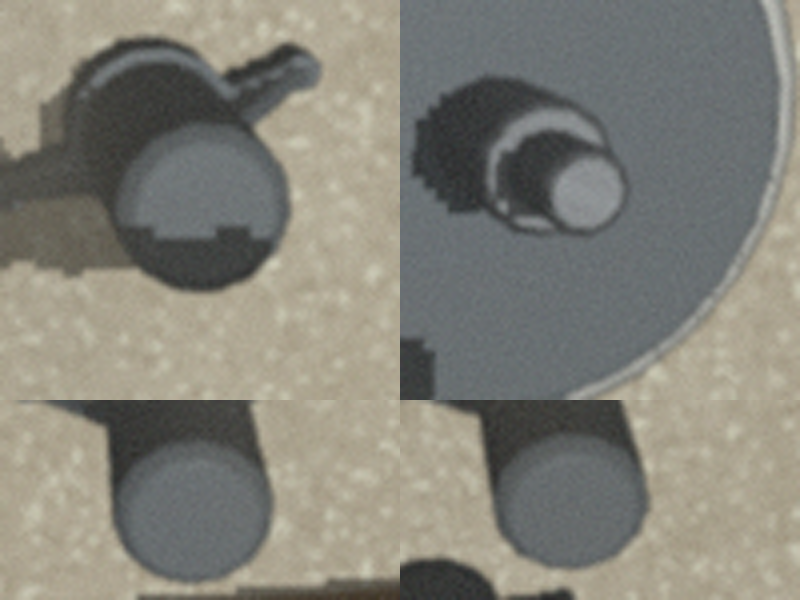

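Run:
```python
from h import *
import json
V=[{k:np.array(v) for k,v in m.items()} for m in json.load(open('v.json'))]
ms=imaging.camera_model('scene')
mt=imaging.camera_model('top')
print('p1 wrist pair',*tri([(V[0],(385.3,221.3)),(V[1],(377.6,370.1))]))
print('p1 all',*tri([(V[0],(385.3,221.3)),(V[1],(377.6,370.1)),(ms,(277.6,295.6)),(mt,(247.8,222.3))]))
print('p2',*tri([(V[0],(352.8,337.3)),(ms,(310,276)),(mt,(274.3,241.3))]))
print('p2 onz',onz(V[0],(352.8,337.3),82))
print('p1 onz',onz(V[0],(385.3,221.3),82),onz(V[1],(377.6,370.1),82))
print('sp',onz(V[1],(436.9,187.8),133),tri([(V[1],(436.9,187.8)),(ms,(221.2,323)),(mt,(196.3,189.5))]))
```

```text
p1 wrist pair [484.42 235.23  80.82] [np.float64(0.21425761920701222), np.float64(0.19079314958096005)]
p1 all [483.65 234.97  79.4 ] [np.float64(1.3076093352653153), np.float64(1.7267903190745812), np.float64(0.9956646519932509), np.float64(0.27118543245924864)]
p2 [463.51 147.78  78.6 ] [np.float64(2.224393425832561), np.float64(0.8781555344402888), np.float64(0.3486872717675932)]
p2 onz [464.63 148.87  82.  ]
p1 onz [484.08 235.53  82.  ] [484.37 236.03  82.  ]
sp [501.87 381.4  133.  ] (array([499.88, 381.93, 134.47]), [np.float64(2.9989207306421513), np.float64(0.6453436449700909), np.float64(0.17037491344184238)])
```

Run:
```python
from h import *
D1=[np.pi,0,np.pi/2]; D2=[np.pi,0,np.pi]
x,y=484.2,235.5
bot.grip(0.65,20)
bot.movel([x-20,y+20,140],D1,max_speed=220)
bot.movel([x,y,46],D1,max_speed=160)
bot.grip(0.0,20); s=bot.get_state(); print(s['t'],s['tcp_pos'],s['opening'],s['contact_force'])
bot.grip(0.65)
bot.movel([x,y,46],D2,max_speed=150); print(bot.get_state()['t'])
bot.grip(0.0,30); s=bot.get_state(); print(s['t'],s['tcp_pos'],s['orientation'],s['opening'],s['contact_force'])
cv2.imwrite('pics/g1.png',imaging.capture('wrist')); cv2.imwrite('pics/g1s.png',imaging.capture('scene')[150:400,150:450])
```

```text
6.7083 [484.97 236.11  47.24] 0.3451856131660644 [-1.22  0.25  6.92]
8.7917
9.1417 [484.25 235.48  46.14] [-3.14  0.    3.14] 0.3446762223063681 [-0.24  0.6   1.09]
```

View pics/g1.png

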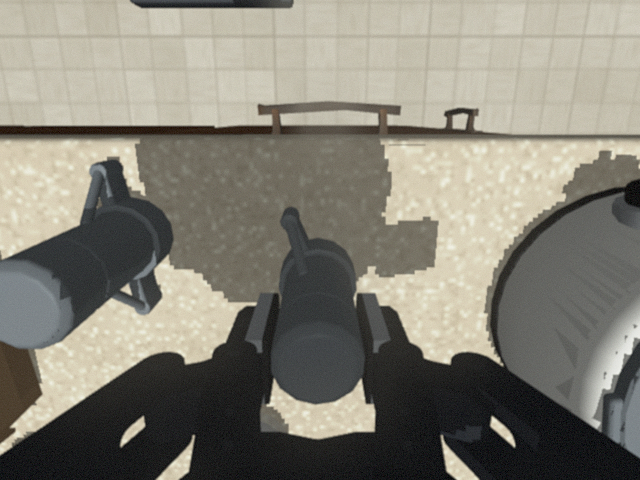

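View pics/g1s.png

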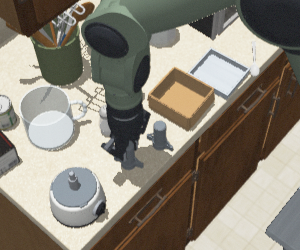

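Run:
```python
from h import *
D2=[np.pi,0,np.pi]
bot.movel([470,240,110],D2,max_speed=200)
bot.movel([440,320,196],D2,max_speed=250)
bot.movel([500.8,381.5,192],D2,max_speed=150)
m=imaging.camera_model('wrist'); im=imaging.capture('wrist'); cv2.imwrite('pics/i1.png',im); cv2.imwrite('pics/i1s.png',imaging.capture('scene')[150:400,150:450])
s=bot.get_state(); print(s['t'],s['tcp_pos'],s['contact_force'],m)
```

```text
11.175 [500.11 380.49 191.65] [-0.06  0.56 -0.54] {'K': array([[406.11,   0.  , 317.24],
       [  0.  , 406.11, 238.99],
       [  0.  ,   0.  ,   1.  ]]), 'position': array([427.78, 380.11, 334.78]), 'rotation': array([-0.29,  0.  ,  1.57])}
```

View pics/i1.png

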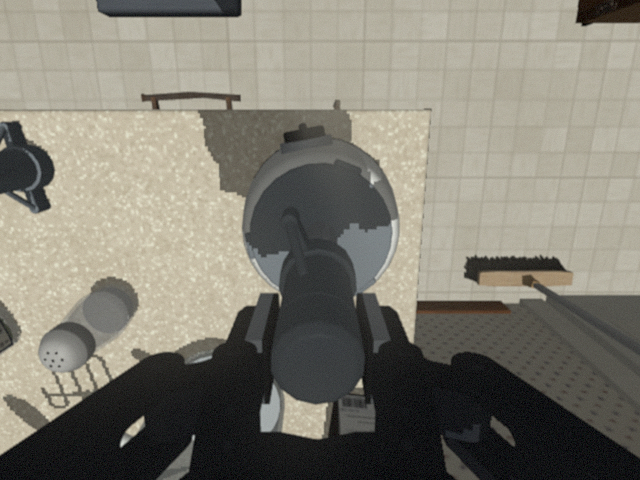

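View pics/i1s.png

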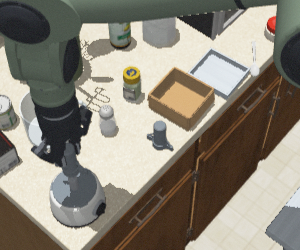

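```bash
cat >> h.py <<'E'
D2=[np.pi,0,np.pi]
def st(tag=''):
    s=bot.get_state(); print(tag,round(s['t'],2),s['tcp_pos'],s['contact_force'],s['wrist_torque']); return s
E
python3 - <<'E'
from h import *
bot.movel([500.8,382,184],D2,max_speed=80); bot.dwell(0.2); s=st('pre')
r=bot.movel([500.8,382,160],D2,max_speed=40,threshold=5); print(r); st('down')
E
```

```text
pre 11.62 [500.82 382.02 184.3 ] [ 1.19 -0.45  0.25] [0.01 0.02 0.05]
False
down 12.38 [500.87 382.03 160.02] [-0.99 -0.13 -1.48] [ 0.02 -0.03 -0.01]
```

Run:
```python
from h import *
r=bot.movel([500.8,382,122],D2,max_speed=40,threshold=6); print(r); st('down'); bot.dwell(.15); st()
```

```text
True
down 13.21 [500.34 381.73 124.15] [-0.53 -0.16  4.73] [-0.15  0.16 -0.01]
 13.36 [500.32 381.74 124.13] [-0.73 -0.12  5.12] [-0.07  0.14  0.05]
```

It went right onto the deck (underside 0 mm above it), so this is the fitting paddle and goes to the tray.

Run:
```python
from h import *
bot.movel([500.3,381.7,193],D2,max_speed=120)
for p in ([430,300,190],[415,150,155],[430,-60,130],[482,-111.5,85]): bot.movel(p,D2,max_speed=260)
st()
r=bot.movel([482,-111.5,47],D2,max_speed=50,threshold=4); print(r); st('tray')
cv2.imwrite('pics/t1.png',imaging.capture('wrist'))
```

```text
16.85 [ 481.71 -110.27   84.44] [-0.81  0.36 -0.15] [-0.02  0.06  0.04]
True
tray 17.53 [ 481.34 -111.24   48.97] [-0.64  0.47  4.42] [ 0.01 -0.01 -0.04]
```

View pics/t1.png

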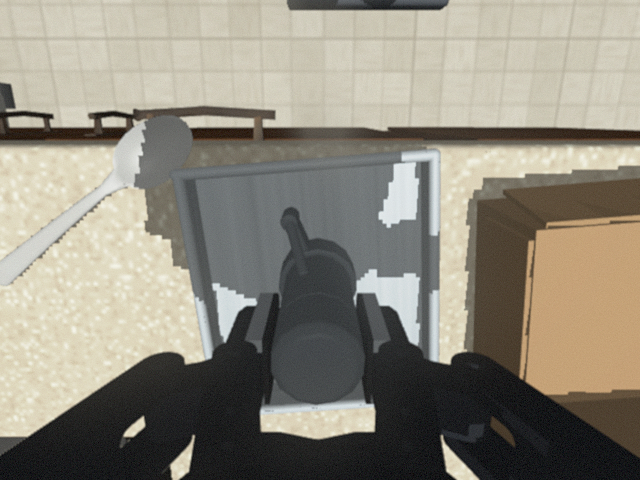

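Run:
```python
from h import *
bot.grip(0.6); 
bot.movel([482,-111.5,150],D2,max_speed=150)
D1=[np.pi,0,np.pi/2]; x,y=464.6,148.9
bot.movel([430,0,150],D2,max_speed=260); cv2.imwrite('pics/t2.png',imaging.capture('scene')[100:400,200:500])
bot.grip(0.65)
bot.move_ptp([x-15,y-15,140],D1)
bot.movel([x,y,46],D1,max_speed=140); bot.dwell(.1)
bot.grip(0.0,20); st(); print(bot.get_state()['opening'])
bot.grip(0.65)
bot.movel([x,y,46],D2,max_speed=150)
bot.grip(0.0,30); s=st(); print(s['opening'],s['orientation'])
cv2.imwrite('pics/g2.png',imaging.capture('wrist'))
```

```text
22.57 [465.02 148.98  46.72] [-1.36 -0.62  7.2 ] [-0.04  0.24 -0.01]
0.3420099425436688
 25.01 [464.61 148.83  46.09] [-0.81 -0.41  1.39] [-0.09  0.09  0.06]
0.3375529232511796 [-3.14  0.    3.14]
```

View pics/t2.png

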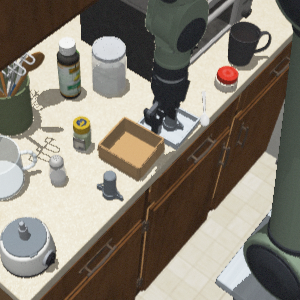

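View pics/g2.png

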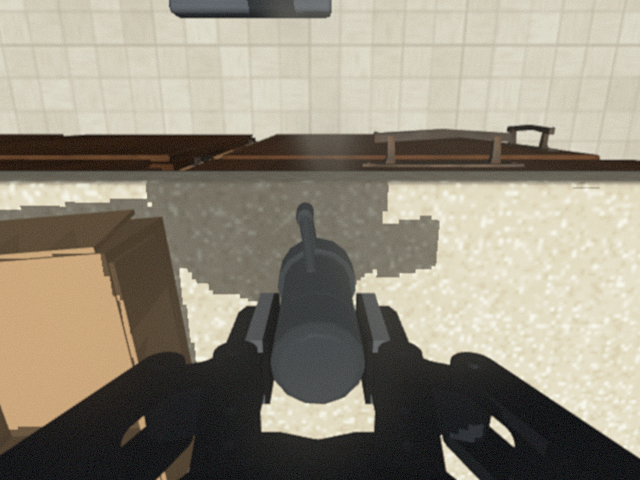

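Run:
```python
from h import *
bot.movel([450,165,110],D2,max_speed=200)
bot.movel([435,310,196],D2,max_speed=250)
bot.movel([500.6,381.9,190],D2,max_speed=150)
bot.movel([500.6,381.9,184],D2,max_speed=80); bot.dwell(0.2); s=st('pre')
r=bot.movel([500.6,381.9,165],D2,max_speed=30,threshold=5); print(r); st('pilot')
if not r:
    r=bot.movel([500.6,381.9,150],D2,max_speed=25,threshold=5); print(r); st('shoulder?')
    bot.dwell(.1); st()
cv2.imwrite('pics/i2.png',imaging.capture('wrist'));cv2.imwrite('pics/i2s.png',imaging.capture('scene')[150:400,150:450])
```

```text
pre 27.62 [500.56 381.88 184.27] [ 0.54 -0.28 -1.51] [-0.05 -0.03  0.02]
False
pilot 28.41 [500.66 381.98 165.07] [ 0.48 -0.25 -1.13] [ 0.01 -0.03 -0.02]
True
shoulder? 28.79 [501.05 382.13 158.97] [-0.47 -0.46  4.59] [-0.06  0.06 -0.02]
 28.89 [501.03 382.09 158.94] [-0.87  0.69  5.44] [-0.04  0.1  -0.07]
```

View pics/i2s.png

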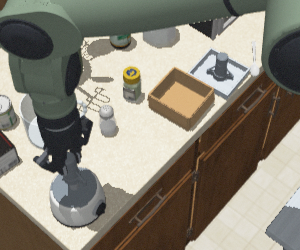

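Stopped at 35.0 mm above the deck, on the shoulder. I'll check side play to rule out a wide bore merely catching on the shoulder's edge.

Run:
```python
from h import *
c=[500.8,382,162.5]
bot.movel(c,D2,max_speed=40); bot.dwell(.15); st('c')
for d in ((4,0),(-4,0),(0,4),(0,-4)):
    r=bot.movel([c[0]+d[0],c[1]+d[1],c[2]],D2,max_speed=15,threshold=4); print(d,r); st()
    bot.movel(c,D2,max_speed=40)
```

```text
c 29.41 [500.53 381.84 162.02] [ 0.14  0.44 -2.38] [ 0.02 -0.03  0.  ]
(4, 0) True
 29.71 [502.42 381.97 161.3 ] [ 0.25  1.59 -0.35] [ 0.17  0.12 -0.  ]
(-4, 0) True
 30.23 [498.76 381.94 162.17] [2.25 0.14 0.7 ] [ 0.18 -0.49 -0.02]
(0, 4) True
 30.79 [499.99 384.24 161.29] [ 0.11 -0.42 -0.22] [-0.06 -0.06  0.05]
(0, -4) True
 31.28 [500.48 380.8  161.96] [0.77 1.36 0.21] [ 0.48 -0.08 -0.04]
```

Contact came after ±1.7–1.8 mm in every direction, which means a 15 mm bore on the 12 mm pilot. A 23 mm bore would allow ±5.5 mm. This paddle goes to the carton.

Run:
```python
from h import *
bot.movel([500.6,382.2,193],D2,max_speed=100)
for p in ([430,300,190],[430,120,150],[498.5,23,125]): bot.movel(p,D2,max_speed=250)
bot.dwell(.2); s=st()
cv2.imwrite('pics/c0.png',imaging.capture('wrist'))
```

```text
34.3 [497.92  24.26 125.3 ] [ 0.49 -0.57 -0.6 ] [ 0.03 -0.02 -0.  ]
```

View pics/c0.png

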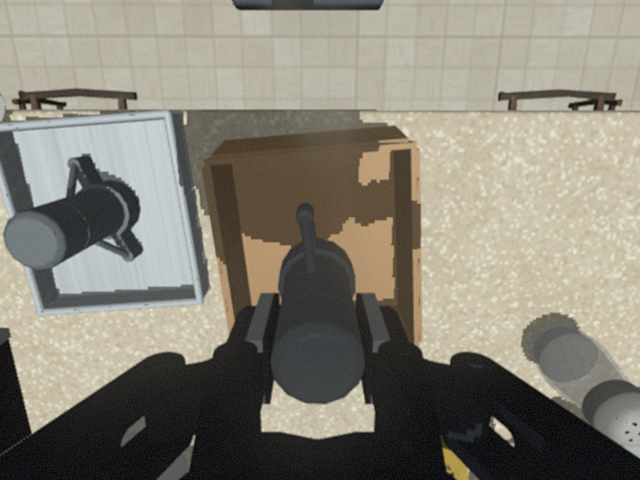

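Run:
```python
from h import *
r=bot.movel([498,23,47],D2,max_speed=60,threshold=4); print(r); s=st('carton')
if r and s['tcp_pos'][2]<51:
    bot.grip(0.5); bot.movel([498,23,130],D2,max_speed=120); bot.movel([400,120,160],D2,max_speed=220)
    bot.dwell(.3); st()
cv2.imwrite('pics/f.png',imaging.capture('scene'));cv2.imwrite('pics/ft.png',imaging.capture('top'))
f=cv2.imread('pics/f.png');t=cv2.imread('pics/ft.png')
a=cv2.resize(f[150:350,230:430],(400,400));b=cv2.resize(t[180:320,240:380],(400,400));cv2.imwrite('pics/fc.png',np.hstack([a,b]))
```

```text
True
carton 35.53 [497.74  22.87  48.99] [-1.12 -0.6   5.06] [0.06 0.08 0.01]
 37.74 [400.43 119.48 159.73] [ 0.05 -0.11 -0.32] [-0.02 -0.02  0.04]
```

View pics/fc.png

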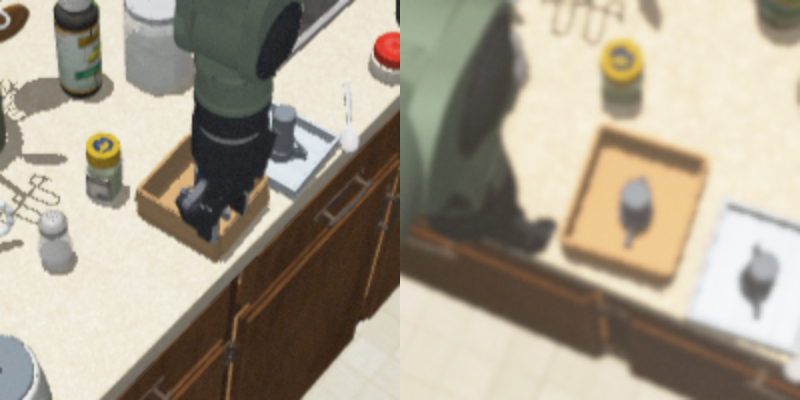

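Both paddles stand upright, centred in their containers; bystanders are in place. Handing in.

Run:
```python
from h import *
st(); bot.sign_off()
```

```text
37.84 [400.22 119.63 159.8 ] [ 0.64  1.14 -0.36] [-0.01  0.06 -0.01]
the job is handed in; nothing more can be done
```

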